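# Put a bread roll in the food parcel with tongs

### The job

Slide the bread bin's clear lid fully open by pressing lightly on its top, then with the tongs from the stand take the roll out of the opened side and set it gently down in the empty cell of the parcel carton. Never touch the roll with the gripper, crush it or drop it, and leave everything else where it is. Finish by hanging the tongs back on their stand and letting go.

Things in the scene. Friction and masses are not known exactly. Their poses are not given: they have to be found in the camera images.
- bin: Fixed green bread bin, a rail along each long edge, 180 mm (x) by 316 mm (y), rail tops at z 68 mm. Origin: centre of underside. A divider at y = 0 makes two halves, each 160 (x) by 150 mm (y) inside, walls 5 mm, inner floor at z 5 mm. The -y half is closed for good by a clear cover (top at z 63 mm); the sliding lid covers the +y half when shut.
- lid (a joint): Clear flat sliding lid with orange edges, 168 x 156 x 4 mm, top at z 68 mm of the bin. Value in m: 0 shut, 0.145 fully open at its stop. It slides towards the bin's -y, over the fixed cover, with about 2 N of drag, stays where left, has no handle and does not yield downwards. Pressing with 8 to 20 N is enough; over 40 N counts as damage.
- lid_pad (a point): Centre of the top face of the sliding lid, marked by a black rubber patch 100 mm (x) by 50 mm (y); moves with the lid. Axes as the bin's.
- roll: The crusty bread roll to move, in the +y half of the bin: 106 mm long (its x), 50 mm wide (its y), 51 mm high, round-topped with a flat base, 60 to 110 g, stiff. Origin: centre of its base, z up. Squeezed between the jaws with more than 35 N (both sides added) it counts as crushed.
- tongs: Short steel serving tongs, 126 mm, 100 g, hanging upright on the stand by their bar, jaws down. Origin: centre of the bar, which runs along x (112 mm long, 8 mm thick, black knobs of 14 mm diameter at 45 to 53 mm either side); z up. Hub top 6 mm above the origin. Two mirror-image arms, hinged beside the origin, open and close together along y.
- tongs_grip (a point): Point midway between the tongs' two red flat grips, 34 mm below the bar; axes as the tongs'. A gripper from above holds the grips (22 mm high, 30 mm long in x) from both sides in y. Hanging free they measure 60 mm over their lower edges. Springs press them open with 3 N each then, 5 N at 50 mm, 9 N at 40 mm (faces parallel): held at 50 mm they stay in a gripper, jaws open.
- tongs_tip (a point): Point midway between the jaws' lower edges, 119 mm below the bar, 85 mm below the grips. Jaw plates 44 mm wide (x), 38 mm high. Jaw gap: 110 mm free (117 outside), 82 mm when the grips measure 50 mm, 56 mm at 40 mm (plates then parallel), about 10 mm at 30 mm. Squeeze beyond the spring's reaches each jaw divided by 3.5; gripping with 20 to 50 N holds the roll well.
- tongs_left (a joint): Closing angle of one tongs arm, rad: 0 free and wide open, 0.23 at a jaw gap of 56 mm, 0.38 shut as far as it goes. The other arm is the same.
- stand: Fixed dark steel tongs stand. Origin: centre of the underside of its base plate, 110 x 100 x 8 mm. Two uprights 6 mm thick at x = -36 and +36 mm, 26 mm wide in y, end in upward V notches (45 degree sides, 28 mm wide at the mouth, rims about 9 mm above the hung bar's centre) that carry the tongs' bar. Between and beside the uprights all is free.
- notch (a point): Where the centre of the tongs' bar lies when hung: midway between the two notches, 145 mm above the stand's underside. Axes as the stand's; the bar lies along x.
- parcel: Fixed open cardboard carton, 240 mm (its x) by 170 mm (its y), 60 mm high, walls 5 mm, inner floor at z 5 mm. Origin: centre of its underside, z up. A divider 45 mm high at x = -20 mm: two tins stand on its -x side, the cell on its +x side is empty.
- cell (a point): Centre of the floor of the empty cell, 132 mm (x) by 160 mm (y). Axes as the carton's.
- tin_blue: Blue tin in the carton's other cell, 72 mm diameter, 40 mm high, bystander; origin: centre of underside.
- tin_red: Red tin in the carton's other cell, 72 mm diameter, 40 mm high, bystander; origin: centre of underside.
- roll2: A second roll of the same size, to be left under the fixed cover in the bin's -y half. Origin: centre of its base.
- tin_yellow: Yellow tin standing behind, left of the bin, 72 mm diameter, 40 mm high, bystander; origin: centre of underside.
- tin_green: Green tin behind the bin, 75 mm diameter, 110 mm high, bystander; origin: centre of underside.
- sauce_jar: Sauce jar behind the bin, 72 mm diameter, 110 mm high, bystander; origin: centre of underside.
- juice: Orange juice bottle on the left (+y) side, 66 mm diameter, 170 mm high, bystander; origin: centre of underside.
- milk: White and blue milk carton on the right (-y) side, 70 x 90 x 148 mm, bystander; origin: centre of underside.
Mind the look-alikes: they are no part of the job. Leave any orange look-alike of the tongs alone.

How it is judged (in metres and radians):
On the way, in this order (a step that is already met when the one before it is completed fails the run):
1. the lid is slid fully open (value of joint lid above 0.128 m), for 0.2 s.
2. the roll is lifted out of the bin in the tongs (z of roll in the frame of bin above 0.06 m and contact force between roll and tongs above 0.3 N), for 0.1 s.
3. the roll lies in the empty cell, free of the tongs (z of roll in the frame of cell below 0.012 m and horizontal distance between roll and cell below 0.07 m and contact force between roll and tongs below 0.05 N), for 0.2 s.
At the end, for the whole second after the job is handed in: The lid is still open 120 mm or more; the roll lies at rest, flat (tilt < 0.35 rad), base within 12 mm of the empty cell's floor, within 50 mm (x) and 60 mm (y) of the cell's centre; the tongs hang at rest on the stand, jaws open, bar within 12 mm of its place, tilt < 0.25 rad (value of joint lid above 0.12 m and x of roll in the frame of cell between -0.05 and 0.05 m and y of roll in the frame of cell between -0.06 and 0.06 m and z of roll in the frame of cell below 0.012 m and angle between roll's own z axis and vertical below 0.35 rad and linear speed of roll below 0.03 m/s and distance between tongs and notch below 0.012 m and angle between tongs's own z axis and vertical below 0.25 rad and linear speed of tongs below 0.05 m/s and value of joint tongs_left below 0.05 rad and contact force between tongs and stand above 0.2 N); the robot touches nothing.
It fails at once if the roll is touched by the gripper or arm (contact force between roll and the fingers above 0.3 N or contact force between roll and the arm above 0.3 N).
It fails at once if the lid is pressed with more than 40 N (contact force between lid and the fingers above 40 N or contact force between lid and tongs above 40 N).
It fails at once if the roll is crushed: squeezed with more than 35 N (contact force between roll and tongs above 35 N).
It fails at once if the roll is dropped: it falls freely faster than 0.6 m/s (about 18 mm) (contact force between roll and anything else below 0.01 N and linear speed of roll above 0.6 m/s).
It fails at once if a bystander is moved by more than 30 mm (distance of any of tin_blue, tin_red, roll2, tin_yellow, tin_green, sauce_jar, juice, milk from where it was at the start of the episode above 0.03 m).
It also fails if it takes over 72 s, if anything falls off the work surface, if the arm or the gripper's body presses on something with over 40 N, if the wrist force passes 120 N, or if a joint passes its speed limit or range.

### The arm

A 6-joint arm with a two-finger parallel gripper is mounted at the origin on the work surface. World frame = base frame: x ahead of the robot, y to its left, z up, the work surface at z = 0. Lengths are in mm, angles in rad, forces in N, time in s.
With the tool pointing down it reaches from about 275 to 750 mm from the base axis. Payload 10.2 kg.
Tool frame: the origin (TCP) lies between the finger pads; the fingertips stand 17 mm ahead of it and the grasp point (between the pads) lies 2 mm behind it (tips_ahead is the distance from the TCP to the fingertips, in mm); z points along the fingers, y is the line along which they close (so a half turn about z gives the same grasp; the last joint's range is limited). The gripper opens to 85 mm and grips with 20 to 120 N. Pads are 22 mm wide; open, the fingers measure 114 mm over their backs; the gripper's body (76 mm by 85 mm) begins 54 mm behind the grasp point. The pads swing forward as they close: fully open they stand 13 mm farther back than shut.
Start: joints at [-1.331, 0.313, 1.498, -0, 1.331, -0.223], TCP at [234.378, -469.785, 248.294] pointing down, gripper open.
Joint ranges: [-2.94, 2.94], [-0.97, 2.17], [0.19, 2.56], [-1.23, 4.37], [0.02, 3.11], [-2.88, 2.88]. Speed limits (rad/s): [2.39, 2.39, 3.01, 3.14, 3.14, 3.14].

### API

Orientations are given as a unit quaternion [w, x, y, z].
In Python, from rig import sense, capture, finish_job, boxes_of, tips_ahead gives the robot as it stands.
- The arm moves only by the tool drive_tool, never from a script. Its argument "commands" is text: rows parted by semicolons, each of 7 numbers parted by spaces: the shift along the world's x, y, z in units of 0.1 m (1.0 is 0.1 m), then the turn, a rotation vector about the world's x, y, z in units of pi/4 rad (1.0 is pi/4 rad), then the opening in per cent of the stroke, from 0 (shut) to 100 (fully open). A call has 1 to 20 rows; each row shifts and turns the commanded pose from where the row before left it; what a row does not reach is not made up. A row lasts 1/12 s, in which the tool goes at most 41.7 mm and 7.16 degrees, less where a joint would pass 70% of its speed; a pose out of reach is approached as far as the arm can. A call with a number of a shift or a turn outside -1 to 1 is refused whole. A call with a gripper value outside its range is refused whole. The fingers move at their own pace and stop on an object; "force" is the grip in N (left out, the last holds). Time passes only in rows, so rows that do not move let the fingers close. It gives the time, the measured TCP pose, the force, the opening and the grip force at its end, in the units of the state.
- sense(): the state, without advancing time (a new reading comes with each control period).
- capture(name): name is "scene" or "top" or "wrist"; returns a dict with "pixels" (480x640x3 uint8, blue, green, red), "fov_y" (degrees; the focal length in pixels is half the picture's height over the tangent of half this angle, whatever the lens; pixels are square), "cx", "cy" (the principal point, pixels), "k1" (the pictures are not rectified: a ray, as slopes to the right and down, at radius r is drawn at 1 + k1 r^2 times it, then the intrinsics apply), "position" and "attitude" of the camera in the world; the wrist camera has in their place "tool_from_camera" (4x4, takes a point from camera to tool coordinates, whose origin is the TCP and whose axes are the flange's). Camera axes: x right, y down, z forward; pixel columns grow to the right and rows downward; lengths in mm; the calibration is good to about 2 mm. A picture is of the moment at which its call begins: read the wrist's pose just before it. There is no depth.
- finish_job(): hands the job in; it is judged then, once.
Trained networks look in a picture, given as the dict that the camera call returned (one of the last four; its "shot" number tells which), for a name from the list of things; names that differ only in an ending like _2 or _b are one class to them, and where a whole thing is asked for, a point or a joint stands for the part that bears it (a point fixed in the world has none). Each returns a list of dicts, best first, with "confidence" (0 to 1); they miss things now and then, are a little off and sometimes report something else, mostly with a low value. They report only what shows in the picture. A call takes as long as a camera call. They do not tell look-alikes from the thing itself.
- boxes_of(picture, name): "position" ([column, row] in pixels, amid what is visible of it).
The state is a dict: "time_s": time; "joints": joint angles; "dq": joint speeds; "tau": joint torques, N m; "eef_pos": TCP position; "ee_rot": TCP orientation; "force": force on the tool from outside, world axes, zero at the start; "wrist_torque": the same for the moment, N m; "grip_width": opening from 0.0 (shut) to 1.0 (fully open); "grip_force": force on a finger pad.
Only numpy, scipy, OpenCV 4.12 (cv2) and the standard library are available. Lean on these libraries where they do the work, as an engineer would, in place of code of your own. Each camera call takes 0.05 s, during which the arm holds its last target. There are 200 camera calls.

## Working session

There is one attempt and no reset: what is moved stays moved. The work goes in short steps, Python scripts to look and compute and a tool call to move; the robot and the scene stay as the last step left them, time stands still between calls to the robot, and variables do not carry over. Pictures are saved under pics/ and viewed, at most 10 in all, crops included, and the job is handed in when it is done.

Besides the shell and the picture viewer there is one more tool, called after "Emit:" as name(argument=value, ...), one argument or row to a line, values as JSON. drive_tool: Moves the arm, as the interface text tells. Shifts and turns lie within -1 to 1; 1 stands for 0.1 m of shift or pi/4 rad of turn. Its arguments: {"type":"object","properties":{"commands":{"type":"string"},"force":{"type":"number"}},"required":["commands"]}

```bash
mkdir -p pics; ls; cat > h.py <<'E'
import numpy as np, cv2
from scipy.spatial.transform import Rotation as R
from rig import sense, capture, finish_job, boxes_of, tips_ahead
def q2R(q): return R.from_quat([q[1],q[2],q[3],q[0]]).as_matrix()
def shot(name):
    s=sense(); p=capture(name)
    if 'tool_from_camera' in p:
        T=np.array(p['tool_from_camera']); Rt=q2R(s['ee_rot'])
        p['R']=Rt@T[:3,:3]; p['o']=Rt@T[:3,3]+np.array(s['eef_pos'])
    else:
        a=np.array(p['attitude']); p['R']=a if a.shape==(3,3) else q2R(a); p['o']=np.array(p['position'],float)
    p['f']=240/np.tan(np.radians(p['fov_y'])/2)
    return p
def K(p): return np.array([[p['f'],0,p['cx']],[0,p['f'],p['cy']],[0,0,1.]])
def ray(p,uv):
    d=np.array([(uv[0]-p['cx'])/p['f'],(uv[1]-p['cy'])/p['f']]); u=d.copy()
    for _ in range(20): u=d/(1+p['k1']*(u@u))
    return p['R']@np.array([u[0],u[1],1.])
def at_z(p,uv,z):
    d=ray(p,uv); return p['o']+d*(z-p['o'][2])/d[2]
def proj(p,X):
    c=p['R'].T@(np.array(X,float)-p['o']); u=c[:2]/c[2]; u=u*(1+p['k1']*(u@u)); return u*p['f']+[p['cx'],p['cy']]
def tri(obs):
    A=np.zeros((3,3));b=np.zeros(3)
    for p,uv in obs:
        d=ray(p,uv); d/=np.linalg.norm(d); M=np.eye(3)-np.outer(d,d); A+=M; b+=M@p['o']
    X=np.linalg.solve(A,b)
    return X,[np.round(np.array(proj(p,X))-uv,1) for p,uv in obs]
E
cat > a.py <<'E'
from h import *
np.set_printoptions(precision=1,suppress=True)
ps={}
for n in ['scene','top']:
    p=shot(n); ps[n]=p; cv2.imwrite(f'pics/{n}0.png',p['pixels']); print(n,p['o'],p['fov_y'],p['k1'],p['R'].tolist() if n=='x' else '')
    for k in ['bin','lid','lid_pad','roll','tongs','tongs_grip','tongs_tip','stand','parcel','tin_red','milk','juice']:
        print(n,k,[(np.round(b['position']).tolist(),round(b['confidence'],2)) for b in boxes_of(p,k)[:4]])
s=sense(); print(s)
E
python3 a.py
```

```text
pics
scene [1389.8  928.7  962.4] 50.79394544518249 0.03928619956640514 
scene bin [([325.0, 272.0], 0.65)]
scene lid [([341.0, 271.0], 0.95), ([285.0, 218.0], 0.22)]
scene lid_pad [([337.0, 270.0], 0.72)]
scene roll [([259.0, 230.0], 0.66)]
scene tongs [([459.0, 276.0], 0.98), ([428.0, 299.0], 0.83), ([485.0, 326.0], 0.73), ([409.0, 257.0], 0.66)]
scene tongs_grip [([483.0, 327.0], 0.85), ([432.0, 296.0], 0.81), ([462.0, 279.0], 0.72), ([406.0, 256.0], 0.72)]
scene tongs_tip [([432.0, 297.0], 0.96), ([481.0, 326.0], 0.72), ([460.0, 277.0], 0.57), ([408.0, 256.0], 0.57)]
scene stand [([420.0, 318.0], 0.84)]
scene parcel [([259.0, 230.0], 0.86), ([340.0, 271.0], 0.73), ([274.0, 215.0], 0.47)]
scene tin_red [([273.0, 216.0], 0.59), ([264.0, 230.0], 0.57)]
scene milk [([215.0, 203.0], 0.94)]
scene juice [([449.0, 360.0], 0.91), ([262.0, 229.0], 0.74), ([326.0, 272.0], 0.35), ([283.0, 220.0], 0.25)]
top [ 231.4  -12.9 1743.8] 45.68767609379557 -0.10983617933107415 
top bin [([324.0, 249.0], 0.61)]
top lid [([298.0, 247.0], 0.71), ([212.0, 270.0], 0.68)]
top lid_pad [([301.0, 244.0], 0.92
[... 258 characters left out ...]
264.0], 0.95), ([272.0, 324.0], 0.61), ([205.0, 329.0], 0.58)]
top stand [([213.0, 274.0], 0.6), ([300.0, 246.0], 0.33)]
top parcel [([428.0, 252.0], 0.64), ([300.0, 244.0], 0.55)]
top tin_red [([439.0, 284.0], 0.81), ([427.0, 252.0], 0.26)]
top milk [([500.0, 237.0], 0.88)]
top juice [([162.0, 230.0], 0.69)]
{'time_s': 1.3, 'joints': array([-1.3,  0.3,  1.5, -0. ,  1.3, -0.2]), 'dq': array([-0., -0.,  0.,  0.,  0.,  0.]), 'tau': array([  0. , -41.2, -26. ,  -0. ,   0. ,   0. ]), 'eef_pos': array([ 234.4, -469.8,  248.3]), 'ee_rot': array([-0. ,  1. ,  0.2, -0. ]), 'force': array([ 1.2, -0.4, -0.2]), 'wrist_torque': array([-0., -0., -0.]), 'grip_force': 0.0, 'grip_width': 1.0009359572264453}
```

View images.

```bash
python3 -c "
import cv2
a=cv2.imread('pics/scene0.png')[150:400,170:520]; cv2.imwrite('pics/s1.png',cv2.resize(a,None,fx=2.28,fy=2.28,interpolation=cv2.INTER_CUBIC))
a=cv2.imread('pics/top0.png')[150:370,120:530]; cv2.imwrite('pics/t1.png',cv2.resize(a,None,fx=1.95,fy=1.95,interpolation=cv2.INTER_CUBIC))"
```

```text
(no output)
```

View pics/s1.png

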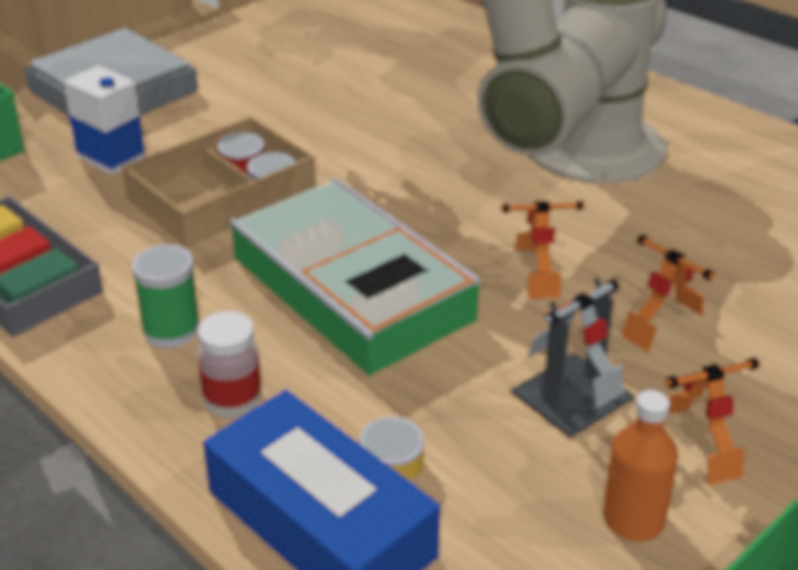

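View pics/t1.png

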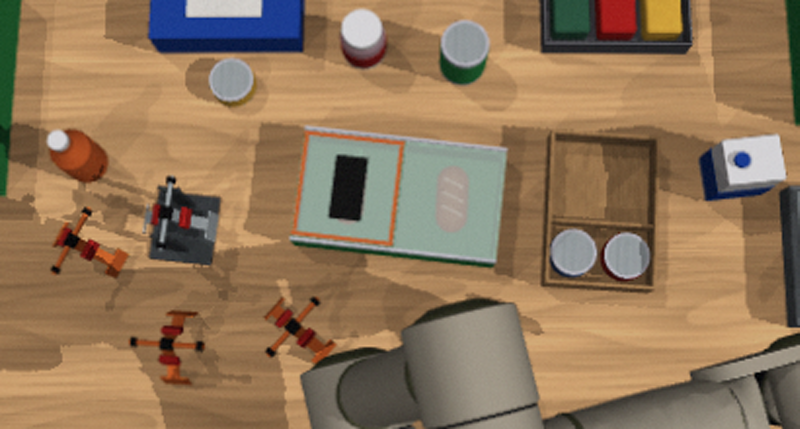

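```bash
cat > b.py <<'E'
from h import *
np.set_printoptions(precision=2,suppress=True)
p=shot('top'); q=shot('scene'); w=shot('wrist'); print(np.array(w['tool_from_camera']),w['fov_y'],w['k1'],tips_ahead())
t=lambda c:(np.array(c)/1.95+[120,150]); s=lambda c:(np.array(c)/2.28+[170,150])
for n,c,z in [('bin',(305,128),68),('bin',(507,148),68),('bin',(495,265),68),('bin',(290,242),68),('pad',(348,188),68),
  ('parc',(550,131),60),('parc',(656,139),60),('parc',(653,290),60),('parc',(543,285),60),('knob',(171,182),145),('knob',(158,241),145),
  ('base',(150,185),8),('base',(222,195),8),('base',(212,265),8),('base',(148,258),8)]:
    print(n,at_z(p,t(c),z))
for n,a,b in [('pad',(348,188),(386,276)),('hub',(165,211),(585,300)),('parc cornerFL',(550,131),(186,237)),('bin FL',(305,128),(371,335)),('bin NL',(290,242),(479,284))]:
    print(n,*tri([(p,t(a)),(q,s(b))]))
E
python3 b.py
```

```text
Traceback (most recent call last):
  File "b.py", line 3, in <module>
    p=shot('top'); q=shot('scene'); w=shot('wrist'); print(np.array(w['tool_from_camera']),w['fov_y'],w['k1'],tips_ahead())
                                                                                                              ~~~~~~~~~~^^
TypeError: 'float' object is not callable
```

```bash
sed -i 's/tips_ahead()/tips_ahead/' b.py; python3 b.py
```

```text
[[  -0.     -0.97   -0.26   65.47]
 [   1.     -0.     -0.     -0.49]
 [  -0.     -0.26    0.97 -125.12]
 [   0.      0.      0.      1.  ]] 66.91287947813647 0.013373266909587404 17.0
bin [643.5  148.11  68.  ]
bin [ 611.99 -165.15   68.  ]
bin [ 430.16 -144.13   68.  ]
bin [464.85 167.61  68.  ]
pad [548.71  80.1   68.  ]
parc [ 641.13 -233.57   60.  ]
parc [ 628.75 -399.8    60.  ]
parc [ 392.54 -385.65   60.  ]
parc [ 400.52 -217.44   60.  ]
knob [542.76 337.38 145.  ]
knob [454.93 352.96 145.  ]
base [564.49 401.2    8.  ]
base [548.43 284.42   8.  ]
base [436.24 296.7    8.  ]
base [446.87 399.19   8.  ]
pad [549.89  80.16  62.85] [array([ 0.1, -0.1]), array([0.1, 0. ])]
hub [498.51 345.98 144.39] [array([-0.5,  0.3]), array([-0.7, -0. ])]
parc cornerFL [ 648.1  -236.     16.68] [array([-1. ,  1.1]), array([-1.4, -0.3])]
bin FL [644.94 149.14  60.86] [array([-0.1,  0.1]), array([-0.2, -0. ])]
bin NL [467.51 168.35  53.64] [array([ 0.3, -0.2]), array([0.4, 0. ])]
```

Emit:
drive_tool(
  commands="0.143 0.345 0.021 0 0 -0.036 0;0.143 0.345 0.021 0 0 -0.036 0;0.143 0.345 0.021 0 0 -0.036 0;0.143 0.345 0.021 0 0 -0.036 0;0.143 0.345 0.021 0 0 -0.036 0;0.143 0.345 0.021 0 0 -0.036 0;0.143 0.345 0.021 0 0 -0.036 0;0.143 0.345 0.021 0 0 -0.036 0;0.143 0.345 0.021 0 0 -0.036 0;0.143 0.345 0.021 0 0 -0.036 0;0.143 0.345 0.021 0 0 -0.036 0;0.143 0.345 0.021 0 0 -0.036 0;0.143 0.345 0.021 0 0 -0.036 0;0.143 0.345 0.021 0 0 -0.036 0;0.143 0.345 0.021 0 0 -0.036 0;0.143 0.345 0.021 0 0 -0.036 0;0.143 0.345 0.021 0 0 -0.036 0;0.143 0.345 0.021 0 0 -0.036 0;0.143 0.345 0.021 0 0 -0.036 0;0.143 0.345 0.021 0 0 -0.036 0",
  force=30,
)

```text
time_s: 3.27
eef_pos: [520.7, 222.2, 290.4]
ee_rot: [-0.0, 0.999, -0.052, 0.0]
force: [0.4, -1.1, 0.2]
grip_width: 0.001
grip_force: 0.0
```

```bash
cat > c.py <<'E'
import sys
from h import *
np.set_printoptions(precision=2,suppress=True)
w=shot('wrist'); s=sense(); print(s['time_s'],s['eef_pos'],s['ee_rot'],s['joints'],s['grip_width'],tips_ahead, w['o'])
cv2.imwrite(f'pics/{sys.argv[1]}.png',w['pixels']); 
import pickle; pickle.dump({k:w[k] for k in ['R','o','f','cx','cy','k1']},open(f'{sys.argv[1]}.pkl','wb'))
for k in sys.argv[2:]: print(k,[(np.round(b['position']).tolist(),round(b['confidence'],2)) for b in boxes_of(w,k)[:4]])
E
python3 c.py w1 tongs tongs_grip tongs_tip lid_pad
```

```text
3.3167 [521.82 226.87 289.9 ] [-0.    1.   -0.05  0.  ] [0.2  0.39 1.29 0.   1.47 1.88] -0.0010668380061670593 17.0 [585.53 215.96 415.55]
tongs [([51.0, 298.0], 0.91), ([362.0, 311.0], 0.74), ([181.0, 254.0], 0.57), ([249.0, 332.0], 0.52)]
tongs_grip [([49.0, 298.0], 0.98), ([359.0, 314.0], 0.62), ([179.0, 257.0], 0.56), ([250.0, 329.0], 0.55)]
tongs_tip [([51.0, 299.0], 0.97), ([179.0, 256.0], 0.93), ([362.0, 316.0], 0.46), ([252.0, 333.0], 0.41)]
lid_pad []
```

View pics/w1.png

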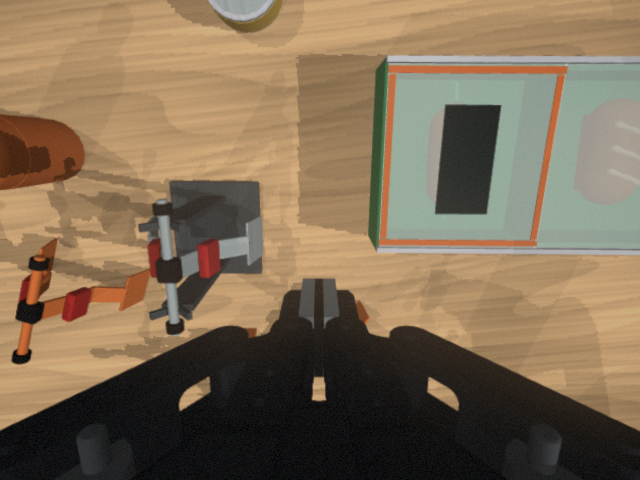

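```bash
cat > d.py <<'E'
from h import *
import pickle
np.set_printoptions(precision=1,suppress=True)
w=pickle.load(open('w1.pkl','rb')); p=shot('top'); q=shot('scene')
for n,uv,z in [('binFL',(387,58),68),('binNL',(378,250),68),('padc',(467,159),68),('hub',(169,269),145+4),('knobF',(163,207),145),('knobN',(175,327),145)]:
    print(n,at_z(w,uv,z))
# pad by colour in the top and scene pictures
for c in (p,q):
    g=c['pixels'].max(2)<50; n,l,st,ce=cv2.connectedComponentsWithStats(g.astype(np.uint8)); c0=proj(c,[549,80,68])
    i=min(range(1,n),key=lambda i:np.hypot(*(ce[i]-c0))+(1e3 if st[i,4]<60 else 0)); c['pad']=ce[i]; print(ce[i],st[i])
t=lambda c:(np.array(c)/1.95+[120,150]); s=lambda c:(np.array(c)/2.28+[170,150])
print('pad',*tri([(w,(467,159)),(p,p['pad']),(q,q['pad'])]))
print('hub',*tri([(w,(169,269)),(p,t((165,211))),(q,s((585,300)))]))
print('knobF',*tri([(w,(163,207)),(p,t((171,182))),(q,s((557,310)))]))
print('knobN',*tri([(w,(175,327)),(p,t((158,241))),(q,s((614,286)))]))
E
python3 d.py
```

```text
binFL [647.9 149.4  68. ]
binNL [473.8 167.9  68. ]
padc [553.9  79.8  68. ]
hub [501.3 341.4 149. ]
knobF [549.2 337.4 145. ]
knobN [449.8 348.9 145. ]
[298.1 246. ] [289 230  19  33 495]
[338.9 270.6] [324 263  30  16 215]
pad [552.   80.2  65.8] [array([-1.3,  2. ]), array([ 0.4, -0.6]), array([0., 0.])]
hub [498.7 345.4 143.4] [array([-1.4,  1.2]), array([-0.2,  0.3]), array([-0.9,  0.2])]
knobF [544.  338.  148.2] [array([-1.1,  7.7]), array([-0.4, -0.6]), array([-1.8,  0.8])]
knobN [451.9 352.1 143.9] [array([-3.8, -2.6]), array([0.4, 1.1]), array([-0.6, -0.4])]
```

Emit:
drive_tool(
  commands="0.04 -0.175 -0.238 0 0 0 0;0.04 -0.175 -0.238 0 0 0 0;0.04 -0.175 -0.238 0 0 0 0;0.04 -0.175 -0.238 0 0 0 0;0.04 -0.175 -0.238 0 0 0 0;0.04 -0.175 -0.238 0 0 0 0;0.04 -0.175 -0.238 0 0 0 0;0.04 -0.175 -0.238 0 0 0 0;0 0 0 0 0 0 0;0 0 -0.05 0 0 0 0;0 0 -0.04 0 0 0 0;0 0 0 0 0 0 0;0 0 0 0 0 0 0",
)

```text
time_s: 4.7
eef_pos: [552.6, 80.8, 91.8]
ee_rot: [-0.0, 0.999, -0.051, 0.001]
force: [-0.6, 0.5, -0.3]
grip_width: 0.001
grip_force: 0.0
```

Emit:
drive_tool(
  commands="0 0 -0.02 0 0 0 0;0 0 -0.02 0 0 0 0;0 0 -0.02 0 0 0 0;0 0 0 0 0 0 0;0 0 0 0 0 0 0",
)

```text
time_s: 5.12
eef_pos: [552.5, 80.4, 85.1]
ee_rot: [-0.0, 0.999, -0.051, 0.0]
force: [-0.8, 0.3, 2.3]
grip_width: 0.001
grip_force: 1.2
```

Emit:
drive_tool(
  commands="0 0 -0.005 0 0 0 0;0 0 0 0 0 0 0;0 0 0 0 0 0 0",
)

```text
time_s: 5.37
eef_pos: [552.5, 80.4, 85.1]
ee_rot: [-0.0, 0.999, -0.051, 0.0]
force: [-2.3, 1.8, 6.8]
grip_width: -0.0
grip_force: 3.6
```

Emit:
drive_tool(
  commands="0 0 -0.008 0 0 0 0;0 0 0 0 0 0 0;-0.005 -0.05 0 0 0 0 0;-0.011 -0.1 0 0 0 0 0;-0.011 -0.1 0 0 0 0 0;0 0 0 0 0 0 0",
)

```text
time_s: 5.87
eef_pos: [549.6, 54.2, 85.0]
ee_rot: [0.0, 0.999, -0.052, 0.0]
force: [-6.3, -0.8, 14.1]
grip_width: -0.001
grip_force: 7.3
```

Emit:
drive_tool(
  commands="-0.011 -0.1 0 0 0 0 0;-0.011 -0.1 0 0 0 0 0;-0.011 -0.1 0 0 0 0 0;-0.011 -0.1 0 0 0 0 0;-0.011 -0.1 0 0 0 0 0;0 0 0 0 0 0 0",
)

```text
time_s: 6.37
eef_pos: [543.9, 4.0, 84.9]
ee_rot: [0.0, 0.999, -0.052, -0.0]
force: [-8.0, -1.3, 16.0]
grip_width: -0.005
grip_force: 7.8
```

```bash
python3 c.py w2 lid_pad roll
```

```text
6.4167 [543.94   4.34  84.94] [ 0.    1.   -0.05 -0.  ] [-0.21  0.54  1.63 -0.    0.98  1.47] -0.0003842141667339141 17.0 [608.83  -2.2  210.04]
lid_pad [([320.0, 206.0], 0.76), ([124.0, 260.0], 0.64)]
roll [([124.0, 263.0], 0.7)]
```

View pics/w2.png

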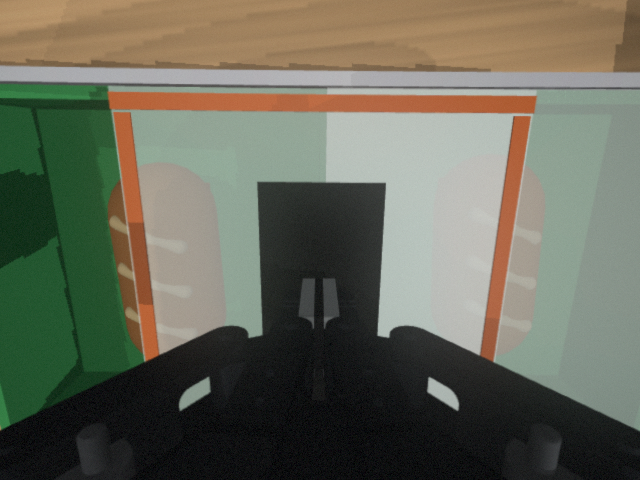

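Emit:
drive_tool(
  commands="-0.011 -0.1 0.002 0 0 0 0;-0.011 -0.1 0.002 0 0 0 0;-0.011 -0.1 0 0 0 0 0;-0.011 -0.1 0 0 0 0 0;-0.011 -0.1 0 0 0 0 0;-0.01 -0.09 0 0 0 0 0;-0.005 -0.05 0 0 0 0 0;-0.003 -0.03 0 0 0 0 0;-0.002 -0.02 0 0 0 0 0;0 0 0 0 0 0 0",
)

```text
time_s: 7.35
eef_pos: [536.3, -63.7, 85.0]
ee_rot: [-0.0, 0.999, -0.051, -0.0]
force: [-6.2, 2.1, 13.5]
grip_width: 0.003
grip_force: 6.6
```

Emit:
drive_tool(
  commands="0 0 0.2 0 0 0 0;0 0 0.4 0 0 0 0;0 0 0.4 0 0 0 0;-0.07 0.305 0.13 0 0 0 0;-0.07 0.305 0.13 0 0 0 0;-0.07 0.305 0.13 0 0 0 0;-0.07 0.305 0.13 0 0 0 0;-0.07 0.305 0.13 0 0 0 0;-0.07 0.305 0.13 0 0 0 0;-0.07 0.305 0.13 0 0 0 0;-0.07 0.305 0.13 0 0 0 0;0 0 0 0 0 0 0;0 0 0 0 0 0 0",
)

```text
time_s: 8.43
eef_pos: [480.4, 181.2, 288.3]
ee_rot: [0.0, 0.999, -0.05, 0.001]
force: [0.2, -0.7, -0.2]
grip_width: 0.001
grip_force: 0.0
```

```bash
python3 c.py w3 roll tongs tongs_grip
```

```text
8.4833 [480.56 180.21 287.64] [ 0.    1.   -0.05 -0.  ] [ 0.13  0.26  1.46 -0.    1.42  1.8 ] 0.0008548857950796858 17.0 [545.21 175.21 413.5 ]
roll [([415.0, 122.0], 0.63)]
tongs [([123.0, 212.0], 0.91), ([193.0, 323.0], 0.85), ([37.0, 264.0], 0.79), ([389.0, 325.0], 0.66)]
tongs_grip [([39.0, 262.0], 0.77), ([124.0, 215.0], 0.74), ([384.0, 327.0], 0.69), ([194.0, 323.0], 0.6)]
```

View pics/w3.png

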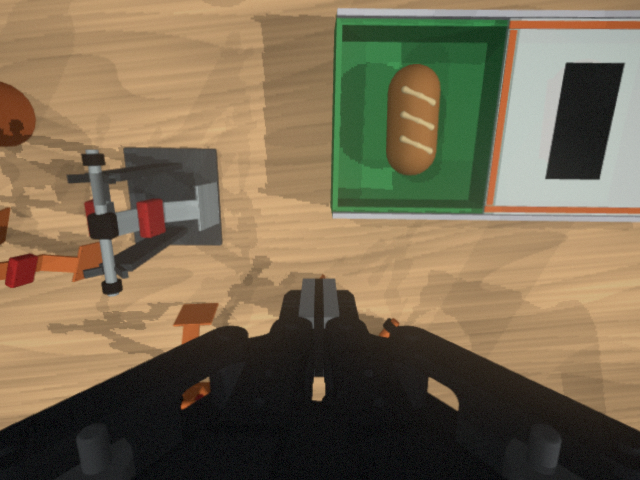

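```bash
cat > e.py <<'E'
from h import *
import pickle
np.set_printoptions(precision=1,suppress=True)
w=pickle.load(open('w1.pkl','rb')); v=pickle.load(open('w3.pkl','rb'))
for n,a,b in [('hub',(169,269),(102,221)),('knobF',(163,207),(93,159)),('knobN',(175,327),(112,287)),('binFL',(387,58),(338,16)),('binNL',(378,250),(333,216))]:
    print(n,*tri([(w,a),(v,b)]), at_z(v,b,145 if n[0]!='b' else 68))
im=cv2.imread('pics/w3.png'); hsv=cv2.cvtColor(im,cv2.COLOR_BGR2HSV)
m=((hsv[...,0]<24)&(hsv[...,1]>60)).astype(np.uint8); m[:,:370]=0;m[:,460:]=0;m[:40]=0;m[200:]=0
m=cv2.morphologyEx(m,cv2.MORPH_CLOSE,np.ones((9,9)))
c=max(cv2.findContours(m,0,2)[0],key=cv2.contourArea)[:,0]
for z in (25,35):
    X=np.array([at_z(v,u,z)[:2] for u in c]); r=cv2.minAreaRect(X.astype(np.float32)); print('roll',z,r)
print(c.min(0),c.max(0))
y=-.106; d=np.array([-np.sin(y),np.cos(y)]); e=np.array([np.cos(y),np.sin(y)])
# bin centre from NL/FL corners: 158 along -y
mid=(at_z(v,(338,16),68)+at_z(v,(333,216),68))[:2]/2; print('bin centre',mid-158*d,'half centre',mid-158*d+77.5*d)
E
python3 e.py
```

```text
hub [503.9 337.9 155. ] [array([ 0.8, -0.9]), array([-0.9,  0.9])] [503.  343.3 145. ]
knobF [548.6 338.4 143.7] [array([-0.4,  0.5]), array([ 0.5, -0.5])] [548.3 338.  145. ]
knobN [449.9 348.8 145.2] [array([ 0., -0.]), array([-0.,  0.])] [449.9 348.9 145. ]
binFL [650.5 146.5  48.8] [array([-0.8,  1.1]), array([ 0.8, -1.2])] [644.1 148.7  68. ]
binNL [473.7 168.1  68.5] [array([-0.2,  0.2]), array([ 0.2, -0.3])] [473.4 168.3  68. ]
roll 25 ((554.2885131835938, 78.3888931274414), (51.41371154785156, 106.50452423095703), 85.3580551147461)
roll 35 ((554.0548706054688, 80.8809814453125), (50.09033966064453, 103.76317596435547), 85.35804748535156)
[387  64] [439 174]
bin centre [542.    1.4] half centre [550.2  78.5]
```

Emit:
drive_tool(
  commands="0.031 0.272 0 0 0 0 100;0.031 0.272 0 0 0 0 100;0.031 0.272 0 0 0 0 100;0.032 0.272 0 0 0 0 100;0.032 0.272 0 0 0 0 100;0.031 0.272 0 0 0 0 100;0 0 -0.3 0 0 0 100;0 0 -0.3 0 0 0 100;0 0 -0.2 0 0 0 100;0 0 0 0 0 0 100;0 0 0 0 0 0 100",
)

```text
time_s: 9.55
eef_pos: [499.8, 342.6, 207.6]
ee_rot: [0.0, 0.999, -0.052, -0.001]
force: [0.0, -0.0, 1.4]
grip_width: 1.002
grip_force: 0.0
```

```bash
python3 c.py w4 tongs_grip
```

```text
9.6 [500.25 342.96 209.1 ] [-0.    1.   -0.05  0.  ] [ 0.41  0.52  1.29 -0.    1.32  2.08] 0.9993691831666024 17.0 [564.88 336.44 332.65]
tongs_grip [([536.0, 467.0], 0.96), ([318.0, 248.0], 0.84), ([340.0, 365.0], 0.71), ([113.0, 296.0], 0.7)]
```

View pics/w4.png

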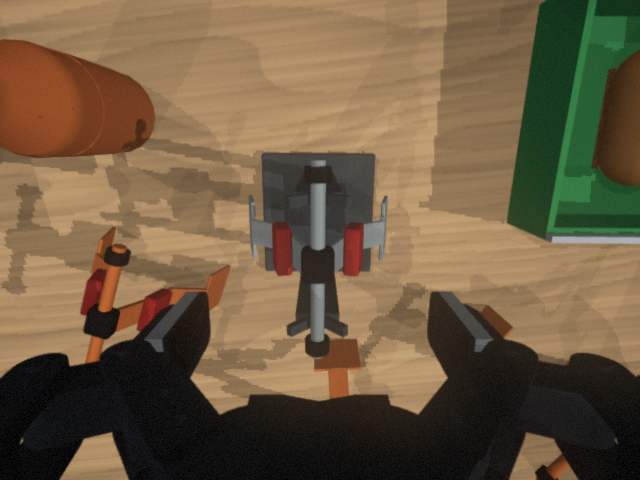

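```bash
python3 - <<'E'
from h import *
import pickle
np.set_printoptions(precision=1,suppress=True)
v=pickle.load(open('w4.pkl','rb'))
for a in [(318,174),(317,345)]: print(at_z(v,a,145))
w=pickle.load(open('w3.pkl','rb'))
print(tri([(v,(318,174)),(w,(93,159))]),tri([(v,(317,345)),(w,(112,287))]))
E
```

```text
[547.9 338.3 145. ]
[450.3 349.2 145. ]
(array([548.1, 338.3, 144.7]), [array([ 0. , -0.4]), array([0. , 0.3])]) (array([449.8, 349.2, 144.4]), [array([-0. ,  0.2]), array([ 0.1, -0.1])])
```

Emit:
drive_tool(
  commands="-0.004 0.005 -0.25 0 0 0 100;-0.004 0.005 -0.25 0 0 0 100;0 0 -0.25 0 0 0 100;0 0 -0.15 0 0 0 100;0 0 -0.1 0 0 0 100;0 0 0 0 0 0 100;0 0 0 0 0 0 100",
)

```text
time_s: 10.23
eef_pos: [499.4, 344.6, 109.3]
ee_rot: [-0.0, 0.999, -0.051, 0.001]
force: [0.0, 0.1, 0.5]
grip_width: 1.002
grip_force: 0.0
```

Emit:
drive_tool(
  commands="0 0 0 0 0 0 80;0 0 0 0 0 0 70;0 0 0 0 0 0 64;0 0 0 0 0 0 58;0 0 0 0 0 0 58;0 0 0 0 0 0 58",
  force=20,
)

```text
time_s: 10.73
eef_pos: [499.0, 344.6, 108.6]
ee_rot: [-0.0, 0.999, -0.051, 0.001]
force: [1.4, 1.1, 2.5]
grip_width: 0.584
grip_force: 4.5
```

Emit:
drive_tool(
  commands="0 0 0.05 0 0 0 58;0 0 0.1 0 0 0 58;0 0 0.15 0 0 0 58;0 0 0.2 0 0 0 58;0 0 0.25 0 0 0 58;0 0 0.25 0 0 0 58;0 0 0.25 0 0 0 58;0 0 0.2 0 0 0 58;0 0 0.1 0 0 0 58;0 0 0 0 0 0 58;0 0 0 0 0 0 58",
)

```text
time_s: 11.65
eef_pos: [498.4, 344.2, 262.4]
ee_rot: [0.0, 0.999, -0.051, -0.0]
force: [0.2, 0.2, -1.6]
grip_width: 0.576
grip_force: 5.5
```

```bash
python3 c.py w5
```

```text
11.7 [498.24 344.2  261.59] [ 0.    1.   -0.05 -0.  ] [ 0.41  0.49  1.21 -0.    1.45  2.08] 0.5817653881708128 17.0 [563.44 338.11 387.47]
```

View pics/w5.png

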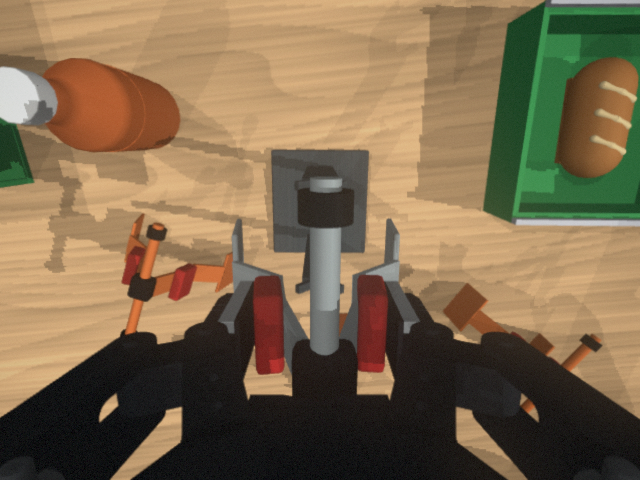

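Emit:
drive_tool(
  commands="0.02 -0.095 0 0 0 0 58;0.04 -0.189 0 0 0 0 58;0.04 -0.189 0 0 0 0 58;0.04 -0.189 0 0 0 0 58;0.04 -0.189 0 0 0 0 58;0.04 -0.189 0 0 0 0 58;0.04 -0.189 0 0 0 0 58;0.04 -0.189 0 0 0 0 58;0.04 -0.189 0 0 0 0.005 58;0.04 -0.189 0 0 0 0.005 58;0.04 -0.189 0 0 0 0.005 58;0.04 -0.189 0 0 0 0.005 58;0.04 -0.189 -0.1 0 0 0.005 58;0.04 -0.189 -0.2 0 0 0.005 58;0.02 -0.095 -0.2 0 0 0 58;0 0 -0.15 0 0 0 58;0 0 -0.05 0 0 0 58;0 0 0 0 0 0 58;0 0 0 0 0 0 58",
)

```text
time_s: 13.28
eef_pos: [554.7, 79.7, 193.3]
ee_rot: [-0.0, 0.999, -0.039, -0.0]
force: [-0.2, 0.7, -1.0]
grip_width: 0.577
grip_force: 5.5
```

```bash
python3 c.py w6 roll
```

```text
13.3333 [554.9   79.87 193.79] [ 0.    1.   -0.04  0.  ] [-0.07  0.44  1.47  0.    1.24  1.58] 0.5820155104181317 17.0 [619.7   75.11 318.39]
roll [([303.0, 227.0], 0.65)]
```

View pics/w6.png

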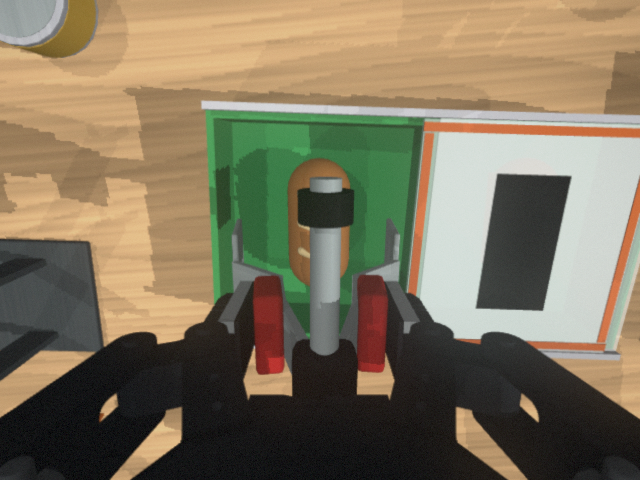

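Emit:
drive_tool(
  commands="-0.003 0 -0.15 0 0 0 58;-0.003 0 -0.2 0 0 0 58;0 0 -0.2 0 0 0 58;0 0 -0.17 0 0 0 58;0 0 -0.12 0 0 0 58;0 0 -0.08 0 0 0 58;0 0 0 0 0 0 58;0 0 0 0 0 0 58",
)

```text
time_s: 14.05
eef_pos: [554.4, 79.8, 101.7]
ee_rot: [0.0, 0.999, -0.039, 0.0]
force: [-0.0, 0.1, -0.1]
grip_width: 0.582
grip_force: 5.5
```

```bash
python3 c.py w7 roll
```

```text
14.1 [554.64  79.79 102.08] [ 0.    1.   -0.04  0.  ] [-0.07  0.54  1.57 -0.    1.03  1.58] 0.5827784895048873 17.0 [619.35  75.18 226.86]
roll [([303.0, 248.0], 0.56)]
```

View pics/w7.png

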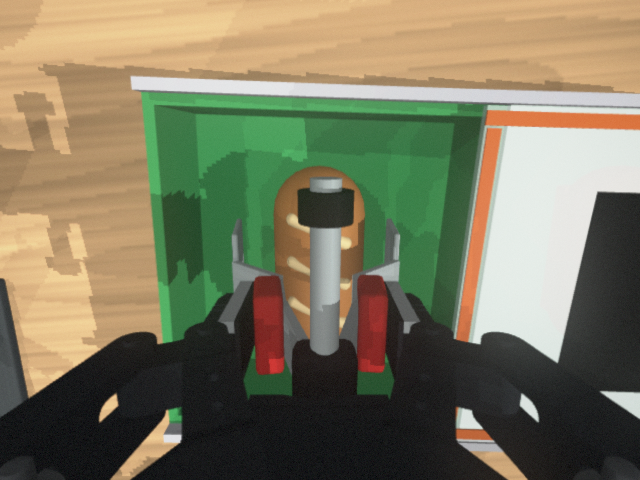

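Emit:
drive_tool(
  commands="0 0 0 0 0 0 55;0 0 0 0 0 0 52;0 0 0 0 0 0 50;0 0 0 0 0 0 48;0 0 0 0 0 0 47;0 0 0 0 0 0 46;0 0 0 0 0 0 45;0 0 0 0 0 0 44;0 0 0 0 0 0 43;0 0 0 0 0 0 42;0 0 0 0 0 0 41;0 0 0 0 0 0 40;0 0 0 0 0 0 40;0 0 0 0 0 0 40",
  force=32,
)

```text
time_s: 15.32
eef_pos: [554.1, 79.7, 101.1]
ee_rot: [-0.0, 0.999, -0.04, 0.0]
force: [-0.4, 0.3, 0.8]
grip_width: 0.442
grip_force: 32.2
```

Emit:
drive_tool(
  commands="0 0 0.03 0 0 0 40;0 0 0.06 0 0 0 40;0 0 0.1 0 0 0 40;0 0 0.13 0 0 0 40;0 0 0.16 0 0 0 40;0 0 0.16 0 0 0 40;0 0 0.16 0 0 0 40;0 0 0.16 0 0 0 40;0 0 0.13 0 0 0 40;0 0 0.08 0 0 0 40;0 0 0.04 0 0 0 40;0 0 0 0 0 0 40",
)

```text
time_s: 16.32
eef_pos: [554.2, 79.7, 222.8]
ee_rot: [0.0, 0.999, -0.04, 0.001]
force: [-0.4, 0.0, -2.4]
grip_width: 0.444
grip_force: 32.4
```

```bash
cat > g.py <<'E'
from h import *
np.set_printoptions(precision=1,suppress=True)
p=shot('top'); q=shot('scene'); cv2.imwrite('pics/top9.png',p['pixels']); cv2.imwrite('pics/scene9.png',q['pixels'])
t0=cv2.imread('pics/top0.png'); t=lambda c:(np.array(c)/1.95+[120,150])
C=[(550,131),(656,139),(653,290),(543,285)]
print([at_z(p,t(c),60)[:2] for c in C])
print('roll',boxes_of(p,'roll')[:2],boxes_of(q,'roll')[:3]); s=sense(); print(s['eef_pos'],s['grip_width'],s['grip_force'],s['force'])
g=t0[200:320,380:480]; cv2.imwrite('pics/x.png',g)
E
python3 g.py
```

```text
[array([ 641.1, -233.6]), array([ 628.7, -399.8]), array([ 392.5, -385.6]), array([ 400.5, -217.4])]
roll [{'position': [499.6, 235.2], 'confidence': 0.33}] [{'position': [332.4, 247.4], 'confidence': 0.82}, {'position': [336.3, 238.5], 'confidence': 0.68}, {'position': [306.9, 252.2], 'confidence': 0.35}]
[553.8  79.7 221.2] 0.44192038075347084 32.37843979150057 [-0.3  1.  -2.1]
```

Emit:
drive_tool(
  commands="-0.012 -0.07 0.02 0 0 0 40;-0.024 -0.15 0.03 0 0 0 40;-0.024 -0.19 0.03 0 0 0 40;-0.024 -0.2 0.03 0 0 0 40;-0.024 -0.2 0.03 0 0 0 40;-0.024 -0.2 0.03 0 0 0 40;-0.024 -0.2 0.03 0 0 0 40;-0.024 -0.2 0.03 0 0 0 40;-0.024 -0.2 0.03 0 0 0 40;-0.024 -0.2 0.03 0 0 0 40;-0.024 -0.2 0.03 0 0 0 40;-0.024 -0.2 0.03 0 0 0 40;-0.024 -0.2 0.02 0 0 0 40;-0.024 -0.15 0.01 0 0 0 40;-0.012 -0.1 0 0 0 0 40;0 -0.05 0 0 0 0 40;0 0 0 0 0 0 40;0 0 0 0 0 0 40",
)

```text
time_s: 18.02
eef_pos: [520.5, -190.9, 259.8]
ee_rot: [-0.0, 0.999, -0.04, -0.0]
force: [0.7, 0.7, -2.2]
grip_width: 0.442
grip_force: 32.4
```

```bash
python3 c.py w8
```

```text
18.0667 [ 520.54 -190.62  259.85] [-0.    1.   -0.04 -0.  ] [-0.56  0.37  1.39  0.    1.38  1.09] 0.446601983238458 17.0 [ 585.55 -195.61  384.87]
```

View pics/w8.png

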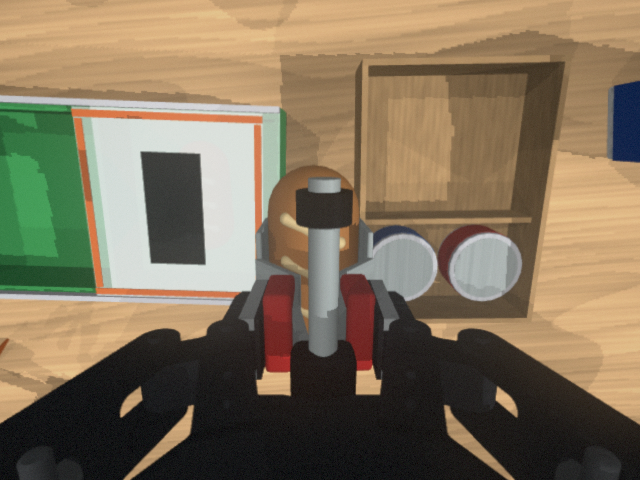

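```bash
python3 - <<'E'
from h import *
import pickle
np.set_printoptions(precision=1,suppress=True)
v=pickle.load(open('w8.pkl','rb'))
for n,a,z in [('FL',(358,60),60),('FR',(565,62),60),('NR',(528,319),60),('divL',(368,213),45),('divR',(531,215),45),('inFL',(370,73),60),('inFR',(552,69),60)]: print(n,at_z(v,a,z))
T=np.array([520.5,-190.6,259.9]); y=-.08; e=np.array([np.cos(y),np.sin(y),0])
for h in (-76,-66,-56): print('roll end pred',proj(v,T+53*e+[0,0,h]), 'meas', at_z(v,(313,166),T[2]+h)-T)
E
```

```text
FL [ 645.6 -232.6   60. ]
FR [ 630. -400.   60.]
NR [ 399.8 -386.5   60. ]
divL [ 514.8 -237.    45. ]
divR [ 500.6 -390.8   45. ]
inFL [ 635.  -241.9   60. ]
inFR [ 625.6 -390.1   60. ]
roll end pred [319.1 163.2] meas [ 51.6  -0.8 -76. ]
roll end pred [319.1 164.4] meas [ 52.3  -1.  -66. ]
roll end pred [319.1 165.7] meas [ 52.9  -1.2 -56. ]
```

Emit:
drive_tool(
  commands="0.02 -0.05 0 0 0 0 40;0.04 -0.11 0 0 0 0 40;0.06 -0.16 0 0 0 0 40;0.06 -0.16 0 0 0 0 40;0.06 -0.16 0 0 0 0 40;0.06 -0.16 0 0 0 0 40;0.06 -0.16 0 0 0 0 40;0.06 -0.15 0 0 0 0 40;0.035 -0.083 0 0 0 0 40;0.01 -0.03 0 0 0 0 40;0 0 -0.1 0 0 0 40;0 0 -0.2 0 0 0 40;0 0 -0.2 0 0 0 40;0 0 -0.2 0 0 0 40;0 0 -0.2 0 0 0 40;0 0 -0.15 0 0 0 40;0 0 -0.1 0 0 0 40;0 0 -0.05 0 0 0 40;0 0 0 0 0 0 40;0 0 0 0 0 0 40",
)

```text
time_s: 19.73
eef_pos: [567.2, -313.6, 140.7]
ee_rot: [0.0, 0.999, -0.039, 0.0]
force: [0.7, -0.3, -2.2]
grip_width: 0.44
grip_force: 32.6
```

```bash
python3 c.py w9 parcel; python3 - <<'E'
from h import *
import pickle
np.set_printoptions(precision=1,suppress=True)
v=pickle.load(open('w9.pkl','rb')); im=cv2.imread('pics/w9.png')
T=np.array(sense()['eef_pos']); e=np.array([np.cos(.08),-np.sin(.08),0]); 
print('far wall inner x pred px', proj(v,np.array([567,-313,60])+66*e), 'roll end', proj(v,T+53*e+[0,0,-66]))
print('col 320 rows (every 4):', [(r,im[r,320].tolist()) for r in range(0,180,6)])
E
```

```text
19.7833 [ 567.34 -313.75  141.02] [ 0.    1.   -0.04  0.  ] [-0.69  0.67  1.23  0.    1.24  0.96] 0.4394545872639929 17.0 [ 632.13 -318.18  265.83]
parcel [([358.0, 197.0], 0.57)]
far wall inner x pred px [318.4 139. ] roll end [319.9 164.3]
col 320 rows (every 4): [(0, [136, 187, 226]), (6, [141, 196, 232]), (12, [124, 173, 215]), (18, [141, 193, 231]), (24, [142, 194, 231]), (30, [144, 200, 234]), (36, [132, 180, 221]), (42, [137, 187, 226]), (48, [143, 197, 233]), (54, [152, 208, 240]), (60, [141, 195, 232]), (66, [137, 188, 226]), (72, [121, 168, 205]), (78, [123, 170, 210]), (84, [128, 177, 217]), (90, [130, 180, 220]), (96, [128, 179, 218]), (102, [92, 128, 158]), (108, [100, 139, 172]), (114, [99, 137, 168]), (120, [104, 142, 175]), (126, [116, 161, 199]), (132, [104, 148, 182]), (138, [101, 144, 178]), (144, [104, 145, 179]), (150, [102, 144, 178]), (156, [100, 143, 175]), (162, [100, 139, 171]), (168, [56, 88, 124]), (174, [65, 103, 149])]
```

```bash
python3 - <<'E'
from h import *
import pickle
np.set_printoptions(precision=1,suppress=True)
v=pickle.load(open('w9.pkl','rb')); im=cv2.imread('pics/w9.png').mean(2)
for c0 in (180,320,440):
    print(c0,[(r,int(im[r,c0-8:c0+8].mean())) for r in range(112,150,2)])
    print([(r,at_z(v,(c0,r),60)) for r in (124,132)])
for r0 in (180,):
    print([(c,int(im[r0-5:r0+5,c].mean())) for c in list(range(90,180,3))]); print([(c,int(im[r0-5:r0+5,c].mean())) for c in range(460,560,3)])
y=-.08
d=np.array([-np.sin(y),np.cos(y),0]);e=np.array([np.cos(y),np.sin(y),0]);C=np.array([567,-313,60.])
print(proj(v,C+80*d+35*e),proj(v,C-80*d+35*e),proj(v,C+85*d+35*e),proj(v,C-85*d+35*e))
E
```

```text
180 [(112, 136), (114, 134), (116, 135), (118, 138), (120, 137), (122, 133), (124, 132), (126, 152), (128, 152), (130, 153), (132, 152), (134, 141), (136, 127), (138, 126), (140, 127), (142, 127), (144, 127), (146, 127), (148, 127)]
[(124, array([ 646.4, -244.4,   60. ])), (132, array([ 642.3, -243.7,   60. ]))]
320 [(112, 135), (114, 133), (116, 134), (118, 137), (120, 139), (122, 140), (124, 156), (126, 157), (128, 157), (130, 157), (132, 142), (134, 108), (136, 138), (138, 139), (140, 139), (142, 138), (144, 144), (146, 145), (148, 144)]
[(124, array([ 640.5, -319.8,   60. ])), (132, array([ 636.4, -319.4,   60. ]))]
440 [(112, 130), (114, 131), (116, 132), (118, 133), (120, 135), (122, 145), (124, 148), (126, 147), (128, 148), (130, 144), (132, 78), (134, 81), (136, 80), (138, 80), (140, 80), (142, 80), (144, 79), (146, 80), (148, 79)]
[(124, array([ 635.3, -384.4,   60. ])), (132, array([ 631.1, -384.4,   60. ]))]
[(90, 111), (93, 111), (96, 111), (99, 111), (102, 114), (105, 113), (108, 113), (111, 131), (114, 133), (117, 131), (120, 132), (123, 132), (126, 132), (129, 132), (132, 132), (135, 131), (138, 132), (141, 132), (144, 132), (147, 132), (150, 132), (153, 133), (156, 132), (159, 132), (162, 133), (165, 133), (168, 133), (171, 142), (174, 154), (177, 153)]
[(460, 75), (463, 76), (466, 116), (469, 118), (472, 118), (475, 112), (478, 113), (481, 130), (484, 132), (487, 134), (490, 134), (493, 134), (496, 138), (499, 142), (502, 144), (505, 144), (508, 144), (511, 144), (514, 144), (517, 143), (520, 143), (523, 143), (526, 143), (529, 143), (532, 142), (535, 143), (538, 143), (541, 143), (544, 143), (547, 143), (550, 138), (553, 123), (556, 100), (559, 55)]
[177.4 195.4] [459.2 195.5] [168.6 195.3] [468.  195.5]
```

Emit:
drive_tool(
  commands="0.01 -0.01 -0.08 0 0 0 40;0.01 -0.01 -0.1 0 0 0 40;0 0 -0.08 0 0 0 40;0 0 -0.06 0 0 0 40;0 0 -0.03 0 0 0 40;0 0 0 0 0 0 40;0 0 0 0 0 0 40",
)

```text
time_s: 20.42
eef_pos: [569.0, -315.6, 105.0]
ee_rot: [-0.0, 0.999, -0.04, -0.0]
force: [-0.4, -0.1, -2.0]
grip_width: 0.442
grip_force: 32.6
```

Emit:
drive_tool(
  commands="0 0 -0.01 0 0 0 40;0 0 -0.01 0 0 0 40;0 0 -0.01 0 0 0 40;0 0 0 0 0 0 40;0 0 0 0 0 0 40",
)

```text
time_s: 20.83
eef_pos: [569.0, -315.6, 102.0]
ee_rot: [-0.0, 0.999, -0.04, 0.0]
force: [0.3, -0.3, -1.6]
grip_width: 0.443
grip_force: 32.6
```

Emit:
drive_tool(
  commands="0 0 -0.007 0 0 0 40;0 0 0 0 0 0 40;0 0 -0.005 0 0 0 40;0 0 0 0 0 0 40;0 0 0 0 0 0 40",
)

```text
time_s: 21.25
eef_pos: [569.0, -315.6, 101.1]
ee_rot: [0.0, 0.999, -0.04, 0.0]
force: [-0.4, 1.0, 0.4]
grip_width: 0.446
grip_force: 32.9
```

Emit:
drive_tool(
  commands="0 0 -0.003 0 0 0 42;0 0 0 0 0 0 44;0 0 0 0 0 0 46;0 0 0 0 0 0 48;0 0 0 0 0 0 50;0 0 0 0 0 0 52;0 0 0 0 0 0 54;0 0 0 0 0 0 56;0 0 0 0 0 0 58;0 0 0 0 0 0 58;0 0 0 0 0 0 58;0 0 0 0 0 0 58",
)

```text
time_s: 22.25
eef_pos: [569.0, -315.6, 100.5]
ee_rot: [-0.0, 0.999, -0.04, -0.0]
force: [0.3, -0.3, -0.4]
grip_width: 0.578
grip_force: 5.5
```

```bash
python3 - <<'E'
from h import *
np.set_printoptions(precision=1,suppress=True)
w=shot('wrist'); s=sense(); print(s['grip_width'],s['grip_force'],s['force']); hsv=cv2.cvtColor(w['pixels'],cv2.COLOR_BGR2HSV)
cv2.imwrite('pics/w10.png',w['pixels'])
print([(c,hsv[240,c].tolist()) for c in range(220,420,6)])
T=np.array(s['eef_pos']); e=np.array([np.cos(.08),-np.sin(.08),0]);print(proj(w,T+53*e+[0,0,-66]),[(r,hsv[r,315].tolist()) for r in range(150,182,3)])
E
```

```text
0.5827846377532528 5.470333382254466 [-0.1 -0.9 -0.5]
[(220, [17, 107, 131]), (226, [16, 106, 127]), (232, [53, 7, 152]), (238, [15, 12, 88]), (244, [16, 106, 157]), (250, [16, 107, 159]), (256, [17, 107, 159]), (262, [17, 106, 127]), (268, [15, 127, 114]), (274, [15, 142, 133]), (280, [14, 146, 140]), (286, [14, 147, 144]), (292, [15, 146, 150]), (298, [14, 145, 167]), (304, [14, 147, 184]), (310, [15, 17, 118]), (316, [70, 5, 146]), (322, [90, 9, 179]), (328, [78, 13, 200]), (334, [86, 9, 202]), (340, [25, 17, 175]), (346, [14, 142, 198]), (352, [14, 146, 183]), (358, [15, 114, 119]), (364, [16, 99, 137]), (370, [16, 103, 134]), (376, [16, 105, 136]), (382, [17, 102, 172]), (388, [30, 8, 96]), (394, [68, 8, 125]), (400, [15, 88, 136]), (406, [17, 104, 142]), (412, [16, 102, 137]), (418, [17, 111, 138])]
[319.6 164.4] [(150, [17, 106, 187]), (153, [17, 106, 188]), (156, [17, 106, 185]), (159, [17, 109, 184]), (162, [17, 107, 183]), (165, [16, 127, 139]), (168, [14, 144, 131]), (171, [14, 150, 138]), (174, [15, 148, 150]), (177, [19, 54, 114]), (180, [60, 7, 140])]
```

Emit:
drive_tool(
  commands="0 0 0.05 0 0 0 58;0 0 0.1 0 0 0 58;0 0 0.15 0 0 0 58;0 0 0.2 0 0 0 58;0 0 0.25 0 0 0 58;0 0 0.25 0 0 0 58;0 0 0.25 0 0 0 58;0 0 0.2 0 0 0 58;0 0 0.1 0 0 0 58;0 0 0.06 0 0 0 58;0 0 0 0 0 0 58",
)

```text
time_s: 23.22
eef_pos: [569.1, -315.7, 262.5]
ee_rot: [0.0, 0.999, -0.04, 0.001]
force: [0.4, 0.4, -0.9]
grip_width: 0.582
grip_force: 5.5
```

```bash
python3 - <<'E'
from h import *
np.set_printoptions(precision=1,suppress=True)
p=shot('scene'); w=shot('wrist'); s=sense(); print(s['eef_pos'],s['force'],s['grip_width'])
cv2.imwrite('pics/s10.png',p['pixels']);cv2.imwrite('pics/w11.png',w['pixels'])
# cell centre and roll end expected on the floor, wrist view
hsv=cv2.cvtColor(w['pixels'],cv2.COLOR_BGR2HSV)
T=np.array([569,-315.6,0]); e=np.array([np.cos(.08),-np.sin(.08),0])
print('roll far end pred',proj(w,T+53*e+[0,0,28]))
m=((hsv[...,1]>122)&(hsv[...,0]<20)&(hsv[...,0]>10)).astype(np.uint8); m[:,:220]=0;m[:,420:]=0;m[300:]=0
n,l,st,ce=cv2.connectedComponentsWithStats(m); i=1+np.argmax(st[1:,4]); print(st[i],ce[i])
print('roll scene pred',proj(p,T+[0,0,30]),[b for b in boxes_of(p,'roll')[:3]])
E
```

```text
[ 568.7 -315.4  260.3] [ 0.1 -0.  -1.8] 0.5789345835171729
roll far end pred [319.2 152.9]
[ 290  154   51  105 1729] [306.9 192.5]
roll scene pred [254.6 231.8] []
```

Emit:
drive_tool(
  commands="-0.028 0.08 0 0 0 0 58;-0.028 0.16 0 0 0 0 58;-0.028 0.24 0 0 0 0 58;-0.028 0.28 0 0 0 0 58;-0.028 0.28 0 0 0 0 58;-0.028 0.28 0 0 0 0 58;-0.028 0.28 0 0 0 0 58;-0.028 0.28 0 0 0 0 58;-0.028 0.28 0 0 0 0 58;-0.028 0.28 0 0 0 0 58;-0.028 0.28 0 0 0 0 58;-0.028 0.28 0 0 0 0 58;-0.028 0.28 0 0 0 0 58;-0.028 0.28 0 0 0 0 58;-0.028 0.28 0 0 0 -0.005 58;-0.028 0.28 0 0 0 -0.005 58;-0.028 0.28 0 0 0 -0.005 58;-0.028 0.28 0 0 0 -0.005 58;-0.028 0.28 0 0 0 -0.005 58;-0.028 0.28 0 0 0 -0.005 58",
)

```text
time_s: 25.03
eef_pos: [512.3, 209.7, 260.4]
ee_rot: [0.0, 0.999, -0.051, -0.001]
force: [-0.2, 0.5, -0.2]
grip_width: 0.577
grip_force: 5.5
```

Emit:
drive_tool(
  commands="-0.03 0.28 0 0 0 0 58;-0.03 0.28 0 0 0 0 58;-0.03 0.28 0 0 0 0 58;-0.03 0.24 0 0 0 0 58;-0.02 0.16 0 0 0 0 58;0 0.08 0 0 0 0 58;0 0.04 0 0 0 0 58;0 0 0 0 0 0 58;0 0 0 0 0 0 58;0 0 0 0 0 0 58",
)

```text
time_s: 25.87
eef_pos: [499.3, 343.5, 261.4]
ee_rot: [0.0, 0.999, -0.052, -0.0]
force: [-0.0, -0.9, -0.4]
grip_width: 0.579
grip_force: 5.5
```

```bash
python3 - <<'E'
from h import *
np.set_printoptions(precision=3,suppress=True)
w=shot('wrist'); s=sense(); print(s['eef_pos'],s['ee_rot'],s['force'],s['grip_width']); cv2.imwrite('pics/w12.png',w['pixels'])
a=cv2.imread('pics/w5.png'); b=w['pixels']
# shift of the held tongs in the wrist picture against the picture just after the grasp
for n,(x,y,ww,h) in {'knob':(290,170,75,65),'hub':(285,330,80,60),'jawL':(228,215,30,50),'jawR':(380,215,25,50)}.items():
    t=a[y:y+h,x:x+ww]; r=cv2.matchTemplate(b[y-12:y+h+12,x-12:x+ww+12],t,cv2.TM_CCOEFF_NORMED); _,m,_,l=cv2.minMaxLoc(r); print(n,l[0]-12,l[1]-12,m)
E
```

```text
[499.266 343.551 261.527] [ 0.     0.999 -0.052 -0.   ] [ 0.142 -0.131 -1.39 ] 0.5822570610013754
knob 0 0 0.9757789373397827
hub 0 0 0.9923657178878784
jawL 0 1 0.9793073534965515
jawR 0 0 0.9896429777145386
```

Emit:
drive_tool(
  commands="-0.003 0.008 -0.1 0 0 0 58;0 0 -0.2 0 0 0 58;0 0 -0.25 0 0 0 58;0 0 -0.25 0 0 0 58;0 0 -0.25 0 0 0 58;0 0 -0.2 0 0 0 58;0 0 -0.1 0 0 0 58;0 0 -0.06 0 0 0 58;0 0 -0.04 0 0 0 58;0 0 0 0 0 0 58;0 0 0 0 0 0 58",
)

```text
time_s: 26.83
eef_pos: [499.1, 345.4, 117.4]
ee_rot: [-0.0, 0.999, -0.051, 0.001]
force: [0.3, -0.5, -0.4]
grip_width: 0.581
grip_force: 5.5
```

Emit:
drive_tool(
  commands="0 -0.006 -0.02 0 0 0 58;0 0 -0.02 0 0 0 58;0 0 -0.02 0 0 0 58;0 0 -0.01 0 0 0 58;0 0 0 0 0 0 58;0 0 0 0 0 0 58",
)

```text
time_s: 27.33
eef_pos: [498.7, 344.6, 109.5]
ee_rot: [0.0, 0.999, -0.051, 0.0]
force: [0.1, 0.6, -2.0]
grip_width: 0.582
grip_force: 5.5
```

Emit:
drive_tool(
  commands="0 0 -0.01 0 0 0 58;0 0 0 0 0 0 58;0 0 -0.005 0 0 0 58;0 0 0 0 0 0 58;0 0 0 0 0 0 58",
)

```text
time_s: 27.75
eef_pos: [498.9, 344.8, 108.5]
ee_rot: [-0.0, 0.999, -0.051, 0.0]
force: [0.5, 0.3, 4.9]
grip_width: 0.575
grip_force: 4.2
```

Emit:
drive_tool(
  commands="0 0 0 0 0 0 62;0 0 0 0 0 0 66;0 0 0 0 0 0 70;0 0 0 0 0 0 75;0 0 0 0 0 0 85;0 0 0 0 0 0 100;0 0 0 0 0 0 100;0 0 0 0 0 0 100",
)

```text
time_s: 28.42
eef_pos: [498.6, 344.5, 107.8]
ee_rot: [0.0, 0.999, -0.051, -0.0]
force: [0.1, -0.2, 0.0]
grip_width: 1.004
grip_force: 0.0
```

Emit:
drive_tool(
  commands="0 0 0.05 0 0 0 100;0 0 0.1 0 0 0 100;0 0 0.2 0 0 0 100;0 0 0.3 0 0 0 100;0 0 0.3 0 0 0 100;0 0 0.05 0 0 0 100;0 0 0 0 0 0 100;0 0 0 0 0 0 100",
)

```text
time_s: 29.08
eef_pos: [498.5, 344.6, 208.0]
ee_rot: [-0.0, 0.999, -0.051, 0.0]
force: [-0.4, -0.1, -0.2]
grip_width: 1.0
grip_force: 0.0
```

```bash
python3 - <<'E'
from h import *
import pickle
np.set_printoptions(precision=3,suppress=True)
w=shot('wrist'); p=shot('top'); s=sense(); print(s['time_s'],s['eef_pos'],s['ee_rot'],s['force'],s['grip_width']); cv2.imwrite('pics/w13.png',w['pixels'])
a=cv2.imread('pics/w4.png'); b=w['pixels']; v=pickle.load(open('w4.pkl','rb'))
for n,(x,y,ww,h,Z) in {'knobF':(300,158,38,40,145),'hub':(297,244,44,44,145),'knobN':(300,330,36,28,145),'jawL':(244,190,18,75,30),'jawR':(372,190,18,75,30)}.items():
    t=a[y:y+h,x:x+ww]; r=cv2.matchTemplate(b[y-22:y+h+22,x-22:x+ww+22],t,cv2.TM_CCOEFF_NORMED); _,m,_,l=cv2.minMaxLoc(r); d=np.array(l)-22
    u=np.array([x+ww/2,y+h/2]); print(n,d,round(m,2),at_z(v,u,Z),at_z(w,u+d,Z))
# roll and tins from the top picture against the start
print('top roll',[(x['position'],x['confidence']) for x in boxes_of(p,'roll')],proj(p,[569,-315,30]))
t0=cv2.imread('pics/top0.png'); d=cv2.absdiff(t0,p['pixels']).max(2)>40; n,l,st,ce=cv2.connectedComponentsWithStats(d.astype(np.uint8))
print([(st[i].tolist()) for i in range(1,n) if st[i,4]>40])
for n in ['tin_blue','tin_red']: print(n,boxes_of(p,n)[:2])
E
```

```text
29.1833 [498.223 344.375 206.8  ] [ 0.001  0.999 -0.051 -0.001] [0.084 0.421 0.13 ] 1.0042183741919657
knobF [ 4 -2] 0.98 [545.859 338.018 145.   ] [545.421 337.94  145.   ]
hub [ 3 -2] 0.98 [498.4   342.966 145.   ] [498.045 343.234 145.   ]
knobN [ 3 -2] 0.99 [450.846 348.508 145.   ] [450.562 348.608 145.   ]
jawL [ 0 -1] 0.9 [498.26  399.552  30.   ] [497.957 401.607  30.   ]
jawR [ 0 -2] 0.8 [486.832 290.528  30.   ] [487.56  292.455  30.   ]
top roll [([426.8, 242.6], 0.78), ([345.8, 251.8], 0.52)] [427.78  242.371]
[[51, 211, 304, 269, 25536], [66, 214, 33, 22, 426], [269, 216, 106, 66, 3342], [50, 219, 15, 23, 125], [404, 226, 26, 34, 396], [337, 232, 22, 37, 560], [55, 250, 29, 80, 1436], [270, 295, 294, 159, 15333], [274, 320, 17, 11, 73], [481, 364, 20, 16, 148], [223, 408, 38, 17, 56]]
tin_blue [{'position': [236.6, 189.0], 'confidence': 0.74}, {'position': [418.7, 282.9], 'confidence': 0.62}]
tin_red [{'position': [436.6, 284.2], 'confidence': 0.66}]
```

```bash
python3 -c "
from rig import finish_job; print(finish_job())"
```

```text
the job is handed in; nothing more can be done
None
```

I handed the job in at about 29 s, and it returned no verdict: the lid is at its stop, the roll is in the empty cell, and the tongs hang back on their stand within about 1 mm of where they started, let go.

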